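# Pay for a firing: feed a kiln token through the sprung coin slide

## Task

Buy a firing at the kiln token meter: lift the blue token out of the rack, lay it down flat on the cork pad and let go, then pick it up by its edges and lay it flat and square in the yellow-outlined loading bay of the meter, in front of the slide, and let go. Then push the red paddle all the way in so that the token drops through into the meter's box, and let the slide spring back out. Leave the other tokens and everything else on the bench where they are.

Things in the scene. Friction and masses are not known exactly. Their poses are not given: they have to be found in the camera images.
- token_blue: blue rectangular token 6 x 36 x 50 mm, about 25 g. Origin in its centre; its x axis runs through the 6 mm thickness, y along the 36 mm width, z along the 50 mm length. It starts standing on end in the rack (z up) with its lower 16 mm in a slot and 34 mm showing. Stood on end on a flat surface it stays up by itself and can be tipped over flat
- rack: fixed wooden token rack 160 (x) x 56 (y) x 22 mm tall; origin in the centre of its underside. Three slots 8 x 40 mm, 16 mm deep, at x = -55, 0 and +55 mm; the tokens stand in them with their faces looking along the rack's x; the three colours are shuffled
- pad: fixed cork pad 130 x 130 mm, 5 mm thick; origin in the centre of its underside, on the bench
- meter: fixed grey token meter 160 mm wide (y), 230 mm long (x = -125 to +105 mm from the origin, which lies on the bench, midway in y); its -x end looks to the robot's side. Flat deck 70 mm above the bench. Along +x on the deck: red paddle with its steel slide, open loading bay (x = -48 to +4 mm), low clear hood. Collecting box under the hood, open at the +x end, its floor sloping down to +x
- hood (a point): middle of the hood's mouth, on the deck (meter x = +4 mm). Hood from here to x = +96; clear roof 8.5 to 11.5 mm above the deck; side guides 63 mm apart, splayed before the mouth back to x = -10 at y = +-45 mm. Under it the deck is open from x = +24 to +76, 66 mm wide: a token pushed from the bay by the slide falls through there, into the box, only near the end of the stroke
- bay (a point): centre of the loading bay, on the deck surface (meter x = -24 mm, y = 0, 70 mm above the bench). The token lies here with its 50 mm length across the meter (along the meter's y) and its 36 mm width along the meter's x; fingers may come down beside its 50 mm ends, onto the flat deck
- push_slide (a joint): travel of the sprung slide towards the meter's +x: 0 = fully out (start), 0.076 m = fully in, against its stop. The spring resists with about 3.6 N at the start and 13 N at the end and brings the slide back out when let go
- paddle (a point): point in the middle of the -x face of the red paddle (an upright plate on the slide, 12 mm thick in x, 60 mm wide in y, reaching from 6 to 50 mm above the deck; this point is 28 mm above the deck, 98 mm above the bench). Push it along the meter's +x; it moves with the slide
- token_white: the white token, same size as the blue one, in the rack: leave it
- token_red: the terracotta-red token, same size as the blue one, in the rack: leave it
- glaze_jar: black glaze jar, 54 mm across, 70 mm tall, standing; origin in the centre of its foot: leave it
- kidney: flat red plastic kidney scraper, about 96 x 52 x 5 mm, lying flat: leave it
- loop_tool: clay loop tool with a wooden handle and wire loop, about 165 mm long, lying: leave it
- spray_bottle: clear spray bottle with a white head, 72 mm across, 160 mm tall, standing: leave it
- water_bowl: terracotta bowl, 110 mm across, 50 mm tall: leave it
Things that resemble listed ones, but are neither listed nor needed, are in the scene too. Several things have the shape of the pad; the one meant has the colours described above.

How it is judged:
By the outcome, as a careful person would: the job done as asked, in the order asked, and still so for the second after the job is handed in, with the robot touching nothing.
It also fails if it takes over 67 s, if anything falls off the work surface, if the arm or the gripper's body presses on something with over 40 N, if the wrist force passes 120 N, or if a joint passes its speed limit or range.

## Robot

A 6-joint arm with a two-finger parallel gripper is mounted at the origin on the work surface. World frame = base frame: x ahead of the robot, y to its left, z up, the work surface at z = 0. Lengths are in mm, angles in rad, forces in N, time in s.
With the tool pointing down it reaches from about 375 to 925 mm from the base axis. Payload 5.7 kg.
Tool frame: the origin (TCP) lies on the centre line of the jaws, within the pads' length; the fingertips stand 14 mm ahead of it and the grasp point (between the pads) lies 5 mm behind it; z points along the fingers, y is the line along which they close (so a half turn about z gives the same grasp; the last joint's range is limited). The gripper opens to 88 mm and grips with 3 to 60 N. Pads are 20 mm wide; open, the fingers measure 115 mm over their backs; the gripper's body (75 mm by 178 mm) begins 61 mm behind the grasp point.
Start: joints at [1.002, 0.359, 1.51, -0, 1.272, -0.115], TCP at [263.017, 539.241, 200.423] pointing down, gripper open.
Joint ranges: [-2.97, 2.97], [-1.01, 2.36], [0.21, 2.38], [-0.96, 4.11], [0.2, 2.71], [-2.98, 2.98]. Speed limits (rad/s): [2.39, 2.39, 3.14, 3.14, 3.14, 3.14].

## Interface

Orientations are given as a unit quaternion [x, y, z, w].
In Python, from bench import arm, vision gives the robot as it stands. The module is installed in compiled form; this text tells all that it offers.
- The arm moves only by the tool jog_arm, never from a script. Its argument "steps" is a list that holds one entry, the list of rows, each a list of 5 numbers: the closure, from 0 (fully open) to 1 (shut), then the shift along the tool's x, y, z in units of 30 mm (1.0 is 30 mm), then the turn about the tool's z in units of 5 degrees (1.0 is 5 degrees). A call has 1 to 5 rows; each row is the pose to reach, as a shift and turn from the pose commanded when the call began, along the tool's axes at that moment; what a row does not reach only later rows make up. A row lasts 1/12 s, in which the tool goes at most 41.7 mm and 7.16 degrees, less where a joint would pass 70% of its speed; a pose out of reach is approached as far as the arm can. A call with a gripper value outside its range is refused whole. The fingers move at their own pace and stop on an object; "squeeze" is the grip in N (left out, the last holds). Time passes only in rows, so rows that repeat a pose let the fingers close. It gives the time, the measured TCP pose, the force, the opening and the grip force at its end, in the units of the state.
- arm.state(): the state, without advancing time (a new reading comes with each control period).
- vision.snapshot(name): name is "side" or "top"; returns a dict with "frame" (420x560x3 uint8, red, green, blue), "depth" (420x560 float32, mm along the optical axis (not along the pixel's ray), 0 where there is no reading), "fx", "fy", "cx", "cy" (pixels), "extrinsics" (4x4, takes a point from world to camera coordinates). Camera axes: x right, y down, z forward; pixel columns grow to the right and rows downward; lengths in mm; the calibration is good to about 2 mm. A picture is of the moment at which its call begins.
- arm.close_job(): hands the job in; it is judged then, once.
Trained networks look in a picture, given as the dict that the camera call returned (one of the last four; its "shot" number tells which), for a name from the list of things; names that differ only in an ending like _2 or _b are one class to them, and where a whole thing is asked for, a point or a joint stands for the part that bears it (a point fixed in the world has none). Each returns a list of dicts, best first, with "conf" (0 to 1); they miss things now and then, are a little off and sometimes report something else, mostly with a low value. They report only what shows in the picture. A call takes as long as a camera call. They do not tell look-alikes from the thing itself.
- vision.search_frame(picture, thing): "at" ([x, y, z] in mm, in the coordinates of the camera as it stood for that picture, good to about 4 mm: the middle of the surface that is visible of it).
- vision.silhouettes(picture, thing): "region" (420x560 bool, what is visible of it).
The state is a dict: "clock": time; "qpos": joint angles; "joint_velocities": joint speeds; "effort": joint torques, N m; "eef_pos": TCP position; "tcp_rot": TCP orientation; "wrist_force": force on the tool from outside, world axes, zero at the start; "wrist_torque": the same for the moment, N m; "finger_gap": finger opening in mm; "gripper_force": force on a finger pad.
Only numpy, scipy, OpenCV 4.12 (cv2) and the standard library are available. Lean on these libraries where they do the work, as an engineer would, in place of code of your own. Each camera call takes 0.05 s, during which the arm holds its last target. There are 200 camera calls.

## Working session

There is one attempt and no reset: what is moved stays moved. The work goes in short steps, Python scripts to look and compute and a tool call to move; the robot and the scene stay as the last step left them, time stands still between calls to the robot, and variables do not carry over. Pictures are saved under pics/ and viewed, at most 10 in all, crops included, and the job is handed in when it is done.

Besides the shell and the picture viewer there is one more tool, called after "Request:" as name(argument=value, ...) on one line, values as JSON. jog_arm: Moves the arm, as the interface text tells. Its arguments: {"type":"object","properties":{"steps":{"type":"array"},"squeeze":{"type":"number"}},"required":["steps"]}

```bash
mkdir -p pics; cat > h.py <<'E'
import numpy as np, cv2
from bench import arm, vision
from scipy.spatial.transform import Rotation as R
def w(p,c):
    return (np.linalg.inv(p["extrinsics"])@np.r_[c,1])[:3]
def cloud(p):
    d=p["depth"]; v,u=np.indices(d.shape)
    c=np.stack([(u-p["cx"])/p["fx"]*d,(v-p["cy"])/p["fy"]*d,d,np.ones_like(d)],-1)
    return (c@np.linalg.inv(p["extrinsics"]).T)[...,:3]
def rect(P):
    (c,s,a)=cv2.minAreaRect(P[:,:2].astype(np.float32)); return np.round(c,1),np.round(s,1),round(a,1)
E
python3 - <<'E'
from h import *
print(arm.state())
out=[]
for n in("side","top"):
    p=vision.snapshot(n); C=cloud(p); im=p["frame"][...,::-1].copy(); out.append(im)
    print(n,"cam",np.linalg.inv(p["extrinsics"])[:3].round(2).tolist(),p["fx"])
    for t in["token_blue","token_white","rack","pad","meter","paddle","push_slide","glaze_jar","spray_bottle","water_bowl","kidney","loop_tool"]:
        for r in vision.silhouettes(p,t)[:4]:
            m=r["region"]&(p["depth"]>0)
            if m.sum()<10: continue
            P=C[m]; v,u=np.nonzero(m); print(t,round(r["conf"],2),"px",int(u.mean()),int(v.mean()),m.sum(),"med",np.median(P,0).round(1),"z",np.percentile(P[:,2],[2,98]).round(),rect(P))
    cv2.imwrite(f"pics/{n}0.png",im)
    np.savez(f"{n}0.npz",C=C,im=im)
E
```

```text
{'clock': 0.0, 'qpos': array([ 1.00191694e+00,  3.59504230e-01,  1.51143153e+00, -1.52909999e-05,
        1.27247078e+00, -1.15127641e-01]), 'joint_velocities': array([ 9.30263774e-04,  4.50132387e-04, -1.30112819e-03,  5.50153985e-04,
        3.17377997e-05, -4.33321846e-04]), 'effort': array([ 1.22928741e-03, -5.15372121e+01, -2.70735794e+01,  6.77151955e-02,
        3.51045455e-02, -1.21953731e-04]), 'eef_pos': array([262.63907812, 538.65825677, 199.61042249]), 'tcp_rot': array([ 2.24932270e-01,  9.74373979e-01, -8.56864095e-04, -2.97282473e-04]), 'wrist_force': array([-0.03912742, -0.4594544 ,  0.16925507]), 'wrist_torque': array([ 0.03023926, -0.07317028,  0.03727061]), 'gripper_force': 0.0, 'finger_gap': 87.79331169294099}
side cam [[0.88, -0.31, 0.37, -2.67], [-0.48, -0.55, 0.68, -941.23], [-0.01, -0.77, -0.64, 976.22]] 418.35430340424097
token_blue 0.65 px 244 149 585 med [586.4 410.5  79. ] z [  7. 158.] (array([591.6, 426.6]), array([386.1,  82.6]), 64.8)
token_white 0.4 px 322 285 90 med [ 492.1 -306.7   39.7] z [16. 56.] (array([ 497.6, -296. ]), array([53.8, 17.7]), 64.1
[... 3458 characters left out ...]
132 228 744 med [367.6 521.2  21.7] z [ 2. 53.] (array([364.7, 509.1]), array([101.1, 107.1]), 3.0)
water_bowl 0.32 px 294 128 240 med [735.  -45.9  66.4] z [ 3. 76.] (array([752.6, -39.7]), array([77.1, 49.5]), 34.5)
kidney 0.51 px 339 144 250 med [ 697.7 -212.2    5.4] z [-1. 13.] (array([ 698.5, -215. ]), array([48. , 92.9]), 75.1)
loop_tool 0.65 px 416 218 148 med [ 421.4 -481.8   16.8] z [ 8. 23.] (array([ 418.1, -483.9]), array([ 18.9, 122.7]), 74.6)
loop_tool 0.63 px 302 197 1256 med [492.9 -75.6   5.7] z [-1. 12.] (array([494.5, -75.8]), array([132. , 129.8]), 4.6)
loop_tool 0.6 px 224 161 3235 med [602.4 199.2  71.6] z [  1. 114.] (array([626.3, 212.2]), array([184.8, 265.8]), 82.8)
```

```bash
python3 - <<'E'
import cv2,numpy as np
s=cv2.imread("pics/side0.png");t=cv2.imread("pics/top0.png")
f=lambda i,k:cv2.resize(i,None,fx=k,fy=k,interpolation=cv2.INTER_CUBIC)
cv2.imwrite("pics/a.png",np.vstack([f(s[100:420,120:420],1.333)[:426,:400],]))
A=f(s[130:410,150:410],2)  #520x560
cv2.imwrite("pics/a.png",A)
B=f(t[110:300,130:450],2.5)
cv2.imwrite("pics/b.png",B)
E
```

```text
(no output)
```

View pics/a.png

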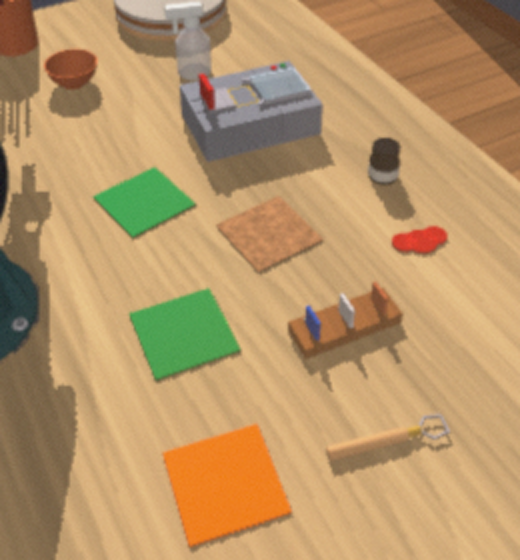

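View pics/b.png

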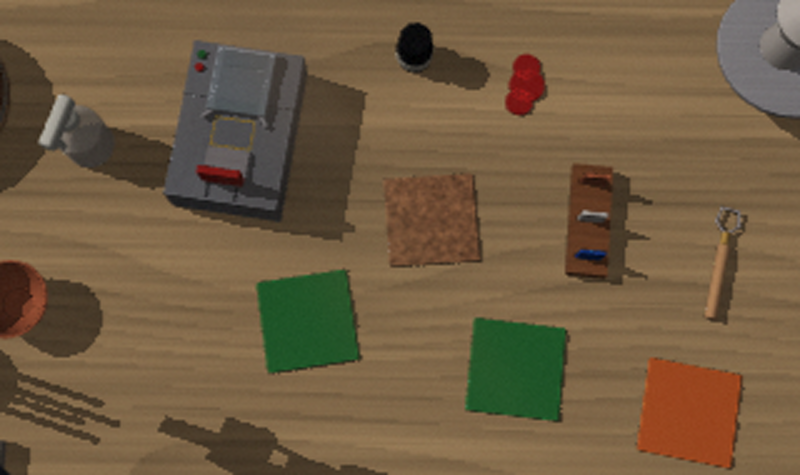

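Top view: blue token at top px (365,211) / side (306,291). The white and terracotta tokens stand beyond it in the rack. Four pad shapes: green (252,237), green (336,257), orange (405,274) and speckled brown (302,197). Brown is the cork pad, and the enlarged crop confirms this. The meter is at (224,162).

```bash
python3 - <<'E'
from h import *
for n in("side","top"):
    d=np.load(n+"0.npz");C=d["C"];im=d["im"]; hsv=cv2.cvtColor(im,cv2.COLOR_BGR2HSV)
    def sel(m,t):
        P=C[m]; print(n,t,m.sum(),"mean",P.mean(0).round(1),"rect",rect(P),"z",np.percentile(P[:,2],[2,50,98]).round(1))
    box=lambda x0,x1,y0,y1,z0,z1:(C[...,0]>x0)&(C[...,0]<x1)&(C[...,1]>y0)&(C[...,1]<y1)&(C[...,2]>z0)&(C[...,2]<z1)
    h,s,v=[hsv[...,i].astype(int) for i in range(3)]
    sel(box(400,480,-340,-250,30,70)&(h>100)&(h<135)&(s>110),"blue")
    sel(box(400,480,-340,-250,30,70),"bluebox")
    sel(box(465,520,-340,-250,30,70),"white")
    sel(box(520,580,-340,-250,30,70),"red")
    sel(box(380,600,-360,-240,17,26),"racktop")
    sel(box(480,780,80,340,64,75),"deck")
    sel(box(480,780,80,340,67,90)&(h>18)&(h<35)&(s>70),"yellow")
    sel(box(480,640,150,280,80,130)&((h<8)|(h>172))&(s>140),"paddle")
    sel(box(480,640,150,280,112,130),"paddletop")
    sel(box(640,760,80,340,76,90),"hood")
E
```

```text
side blue 14 mean [ 437.6 -298.4   52.9] rect (array([ 438. , -298.9]), array([23.1,  3.9]), 82.6) z [46.9 53.8 57. ]
side bluebox 60 mean [ 437.6 -300.3   46.5] rect (array([ 438.4, -299.1]), array([36.9,  7.6]), 88.8) z [32.6 47.8 56.1]
side white 63 mean [ 492.2 -305.8   45.7] rect (array([ 493.7, -303.7]), array([36.4,  7.4]), 84.4) z [31.1 47.6 55.9]
side red 67 mean [ 546.9 -309.2   45.2] rect (array([ 547.5, -308.5]), array([38. ,  7.8]), 87.3) z [31.7 46.7 55.7]
side racktop 629 mean [ 488.1 -306.5   19.9] rect (array([ 493.8, -303.7]), array([ 60.3, 162. ]), 85.3) z [17.3 19.7 24.1]
side deck 1058 mean [593.7 191.6  68.5] rect (array([611.1, 202.8]), array([168.5, 233.1]), 83.2) z [64.4 68.2 74.1]
side yellow 15 mean [600.7 208.5  69.7] rect (array([596.9, 204.5]), array([59.3, 46.7]), 77.3) z [67.1 69.9 72.2]
side paddle 69 mean [524.  208.1 105.3] rect (array([526. , 212.3]), array([60.5, 10.7]), 80.7) z [ 83.  109.9 120.9]
side paddletop 36 mean [526.7 213.3 116.4] rect (array([527.3, 212.8]), array([59.1, 11.9]), 80.6) z [112.7 116.6 121.8]
side hood 252 mean [678.7 193.
[... 560 characters left out ...]
acktop 492 mean [ 489.8 -299.6   22. ] rect (array([ 493.9, -301.6]), array([ 56.8, 161.1]), 85.5) z [17.7 21.9 25.7]
top deck 1845 mean [594.9 205.9  70.4] rect (array([611.8, 205.9]), array([161.5, 232.2]), 82.2) z [64.9 70.6 74.7]
top yellow 56 mean [598.4 207.2  71.4] rect (array([598.2, 207.2]), array([60.4, 45.8]), 83.1) z [67.4 71.  77.4]
top paddle 101 mean [526.  215.1 112.3] rect (array([528. , 215.8]), array([58. , 12.7]), 81.9) z [ 84.2 117.7 124.4]
top paddletop 67 mean [527.8 216.4 120. ] rect (array([528.2, 217.7]), array([59. , 12.7]), 81.9) z [114.1 120.4 124.6]
top hood 529 mean [680.1 196.9  81.7] rect (array([677.3, 190.6]), array([148.4,  87.5]), 81.2) z [76.4 81.6 87.5]
```

```bash
cat > plan.py <<'E'
import numpy as np
def pl(s,*wps):
    """s,(wp): x,y,z,angle of tool y (deg). prints row per call, rounded; carries rounded state on"""
    s=np.array(s,float)
    for t in wps:
        t=np.array(t,float); a=np.radians(s[3]); c,n=np.cos(a),np.sin(a)
        X=np.array([-n,c,0]);Y=np.array([c,n,0])
        d=t[:3]-s[:3]; r=np.round([d@X/30,d@Y/30,-d[2]/30,-(t[3]-s[3])/5],2)
        print(r.tolist(),"dist",np.linalg.norm(d).round(),"rows",max(np.linalg.norm(d)/41.7,abs(r[3])*5/7.16).round(1),"to",t.tolist())
        s[:3]+=30*(r[0]*X+r[1]*Y)-[0,0,30*r[2]]; s[3]-=5*r[3]
    print("end",s.round(2).tolist())
E
python3 -c "
from plan import *
A=np.array([263,539.2,200.4]);B=np.array([480,110,200]);C=np.array([438.8,-297,120])
a=np.arctan2
pl([*A,64],[*(A+(B-A)*.4),64-17],[*(A+(B-A)*.8),64-34],[490,20,200,64-51],[465,-140,160,0],[*C,-5],[438.8,-297,42,-5])"
```

```text
[-5.11, -3.88, 0.01, 3.4] dist 192.0 rows 4.6 to [349.8, 367.52, 200.24, 47.0]
[-6.02, -2.21, 0.0, 3.4] dist 192.0 rows 4.6 to [436.6, 195.83999999999997, 200.08, 30.0]
[-5.96, -1.39, 0.0, 3.4] dist 184.0 rows 4.4 to [490.0, 20.0, 200.0, 13.0]
[-5.01, -2.01, 1.34, 2.6] dist 167.0 rows 4.0 to [465.0, -140.0, 160.0, 0.0]
[-5.23, -0.87, 1.33, 1.0] dist 164.0 rows 3.9 to [438.8, -297.0, 120.0, -5.0]
[-0.0, -0.0, 2.6, -0.0] dist 78.0 rows 1.9 to [438.8, -297.0, 42.0, -5.0]
end [438.87, -296.89, 42.0, -5.0]
```

Request:
jog_arm(steps=[[[0.2,-5.11,-3.88,0.01,3.4],[0.3,-5.11,-3.88,0.01,3.4],[0.5,-5.11,-3.88,0.01,3.4],[0.55,-5.11,-3.88,0.01,3.4],[0.55,-5.11,-3.88,0.01,3.4]]], squeeze=12)

```text
clock: 1.72
eef_pos: [350.6, 364.3, 200.1]
tcp_rot: [0.367, 0.93, -0.001, 0.0]
wrist_force: [0.6, -0.3, 0.4]
finger_gap: 57.7
gripper_force: 0.0
```

Request:
jog_arm(steps=[[[0.55,-6.02,-2.21,0,3.4],[0.55,-6.02,-2.21,0,3.4],[0.55,-6.02,-2.21,0,3.4],[0.55,-6.02,-2.21,0,3.4],[0.55,-6.02,-2.21,0,3.4]]])

```text
clock: 2.13
eef_pos: [438.1, 192.6, 200.4]
tcp_rot: [0.501, 0.866, -0.0, 0.001]
wrist_force: [-0.0, 0.8, 0.4]
finger_gap: 39.6
gripper_force: 0.0
```

Request:
jog_arm(steps=[[[0.55,-5.96,-1.39,0,3.4],[0.55,-5.96,-1.39,0,3.4],[0.55,-5.96,-1.39,0,3.4],[0.55,-5.96,-1.39,0,3.4],[0.55,-5.96,-1.39,0,3.4]]])

```text
clock: 2.55
eef_pos: [491.6, 15.5, 200.5]
tcp_rot: [0.624, 0.782, -0.0, 0.001]
wrist_force: [-0.9, 0.3, 0.6]
finger_gap: 39.7
gripper_force: 0.0
```

Request:
jog_arm(steps=[[[0.55,-5.01,-2.01,1.34,2.6],[0.55,-5.01,-2.01,1.34,2.6],[0.55,-5.01,-2.01,1.34,2.6],[0.55,-5.01,-2.01,1.34,2.6],[0.55,-5.01,-2.01,1.34,2.6]]])

```text
clock: 2.97
eef_pos: [463.6, -146.1, 158.7]
tcp_rot: [0.709, 0.705, -0.001, 0.0]
wrist_force: [0.3, 0.9, -0.0]
finger_gap: 39.5
gripper_force: 0.0
```

Request:
jog_arm(steps=[[[0.55,-5.23,-0.87,1.33,1.0],[0.55,-5.23,-0.87,1.33,1.0],[0.55,-5.23,-0.87,1.33,1.0],[0.55,-5.23,-0.87,1.33,1.0],[0.55,-5.23,-0.87,1.33,1.0]]])

```text
clock: 3.38
eef_pos: [438.4, -302.9, 119.0]
tcp_rot: [0.739, 0.674, -0.001, 0.001]
wrist_force: [-0.2, -0.5, 0.5]
finger_gap: 39.9
gripper_force: 0.0
```

Request:
jog_arm(steps=[[[0.55,0,0,0,0],[0.55,0,0,0,0],[0.55,0,0,0,0]]])

```text
clock: 3.63
eef_pos: [439.1, -295.4, 120.3]
tcp_rot: [0.737, 0.676, 0.0, -0.0]
wrist_force: [-0.3, -0.2, 0.2]
finger_gap: 39.7
gripper_force: 0.0
```

Request:
jog_arm(steps=[[[0.55,0,0,0.8,0],[0.55,0,0,1.6,0],[0.55,0,0,2.2,0],[0.55,0,0,2.6,0],[0.55,0,0,2.6,0]]])

```text
clock: 4.05
eef_pos: [437.9, -293.9, 40.4]
tcp_rot: [0.737, 0.676, -0.0, -0.002]
wrist_force: [-0.8, 0.5, -0.0]
finger_gap: 39.5
gripper_force: 0.0
```

Request:
jog_arm(steps=[[[0.7,0,0,0,0],[0.8,0,0,0,0],[1,0,0,0,0],[1,0,0,0,0],[1,0,0,0,0]]])

```text
clock: 4.47
eef_pos: [439.4, -297.2, 42.9]
tcp_rot: [0.737, 0.676, 0.0, 0.001]
wrist_force: [-0.1, -0.7, -0.6]
finger_gap: 9.6
gripper_force: 0.0
```

Request:
jog_arm(steps=[[[1,0,0,0,0],[1,0,0,0,0]]])

```text
clock: 4.63
eef_pos: [439.0, -297.1, 42.4]
tcp_rot: [0.737, 0.676, -0.0, 0.0]
wrist_force: [0.7, -0.3, 1.1]
finger_gap: 0.3
gripper_force: 0.0
```

```bash
python3 -c "
from plan import *
pl([438.87,-296.9,42,-5],[438.87,-296.9,110,-5],[455,-180,110,-5],[469,-76,100,-5],[469,-76,41.5,-5])"
```

```text
[0.0, 0.0, -2.27, -0.0] dist 68.0 rows 1.6 to [438.87, -296.9, 110.0, -5.0]
[3.93, 0.2, 0.0, -0.0] dist 118.0 rows 2.8 to [455.0, -180.0, 110.0, -5.0]
[3.49, 0.16, 0.34, -0.0] dist 105.0 rows 2.5 to [469.0, -76.0, 100.0, -5.0]
[0.0, -0.0, 1.95, -0.0] dist 58.0 rows 1.4 to [469.0, -76.0, 41.5, -5.0]
end [469.03, -76.09, 41.4, -5.0]
```

The gap of 0.3 mm means nothing was gripped, so I'm looking.

```bash
python3 - <<'E'
from h import *
print(arm.state()["finger_gap"],arm.state()["gripper_force"])
o=[]
s=vision.snapshot("side");t=vision.snapshot("top")
a=cv2.resize(s["frame"][240:340,260:380,::-1],(480,400),interpolation=cv2.INTER_CUBIC)
b=cv2.resize(t["frame"][170:240,325:405,::-1],(320,280),interpolation=cv2.INTER_CUBIC)
c=np.zeros((400,800,3),np.uint8);c[:,:480]=a;c[:280,480:]=b
cv2.imwrite("pics/c.png",c)
E
```

```text
0.3163076924863711 0.0
```

View pics/c.png

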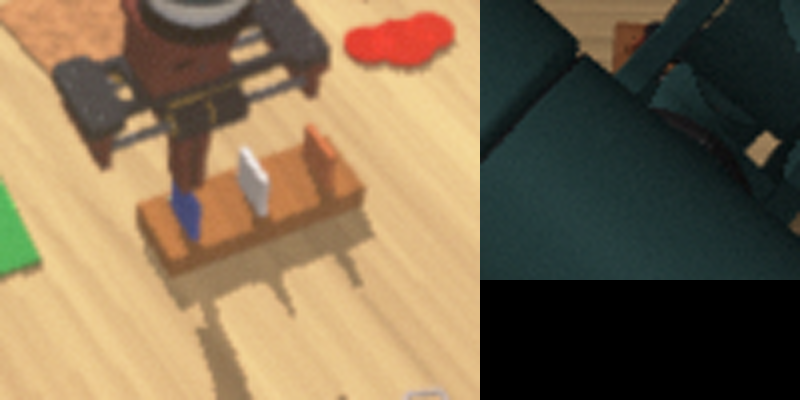

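```bash
python3 - <<'E'
from h import *
s=vision.snapshot("side");C=cloud(s);h=cv2.cvtColor(s["frame"],cv2.COLOR_RGB2HSV)
for v in range(268,304,2):
    print(v,[(u,*C[v,u].round().astype(int).tolist()) for u in(303,305,307,309)],h[v,305].tolist())
E
```

```text
268 [(303, 413, -317, 165), (305, 417, -320, 166), (307, 420, -324, 167), (309, 427, -323, 163)] [10, 74, 72]
270 [(303, 410, -322, 163), (305, 413, -326, 165), (307, 418, -328, 165), (309, 424, -329, 162)] [14, 67, 72]
272 [(303, 410, -322, 156), (305, 412, -327, 159), (307, 418, -329, 158), (309, 424, -329, 155)] [15, 68, 75]
274 [(303, 409, -323, 149), (305, 413, -327, 151), (307, 419, -328, 148), (309, 440, -306, 116)] [14, 77, 76]
276 [(303, 427, -296, 105), (305, 426, -309, 118), (307, 434, -306, 111), (309, 441, -306, 107)] [8, 120, 98]
278 [(303, 428, -296, 96), (305, 427, -307, 108), (307, 433, -308, 105), (309, 438, -311, 105)] [8, 129, 101]
280 [(303, 430, -293, 83), (305, 428, -306, 98), (307, 433, -309, 98), (309, 440, -308, 93)] [9, 124, 101]
282 [(303, 430, -295, 77), (305, 428, -308, 91), (307, 433, -309, 90), (309, 440, -309, 86)] [9, 117, 98]
284 [(303, 430, -294, 67), (305, 427, -309, 85), (307, 433, -310, 83), (309, 441, -308, 76)] [9, 124, 101]
286 [(303, 438, -283, 43), (305, 429, -307, 74), (307, 434, -309, 73), (309, 440, -310, 70)] [9, 120, 96]
288 [(303, 438, -284, 36), (305, 430, -306, 63), (307, 439, -302, 53), (309, 460, -282, 20)] [143, 52, 88]
290 [(303, 438, -283, 26), (305, 436, -296, 41), (307, 436, -307, 52), (309, 439, -312, 55)] [119, 92, 111]
292 [(303, 438, -284, 18), (305, 439, -294, 28), (307, 435, -310, 47), (309, 437, -316, 52)] [115, 102, 113]
294 [(303, 433, -292, 20), (305, 436, -299, 26), (307, 435, -310, 38), (309, 436, -317, 45)] [121, 81, 110]
296 [(303, 430, -298, 20), (305, 435, -300, 18), (307, 436, -309, 27), (309, 438, -316, 33)] [179, 49, 110]
298 [(303, 427, -303, 18), (305, 434, -303, 14), (307, 435, -311, 22), (309, 439, -315, 23)] [13, 138, 129]
300 [(303, 421, -311, 22), (305, 427, -313, 20), (307, 433, -315, 18), (309, 436, -320, 21)] [13, 147, 173]
302 [(303, 417, -318, 22), (305, 423, -319, 20), (307, 429, -321, 18), (309, 432, -326, 22)] [13, 150, 190]
```

The cameras put the closed tips at z≈65 although the reported TCP is 42, where the tips should be at 28. The xy position agrees. I'll open, lower a little and check this offset before going on.

Request:
jog_arm(steps=[[[0.55,0,0,0,0],[0.55,0,0,0,0],[0.55,0,0,0,0],[0.55,0,0,0,0],[0.55,0,0,0,0]]])

```text
clock: 5.2
eef_pos: [438.8, -296.8, 42.0]
tcp_rot: [0.737, 0.676, -0.0, -0.0]
wrist_force: [0.6, -0.6, 0.4]
finger_gap: 30.6
gripper_force: 0.0
```

```bash
cat >> h.py <<'E'
def tips(x0,x1,y0,y1,zmin,zmax=140,n="side"):
    s=vision.snapshot(n);C=cloud(s)
    m=(C[...,0]>x0)&(C[...,0]<x1)&(C[...,1]>y0)&(C[...,1]<y1)&(C[...,2]>zmin)&(C[...,2]<zmax)
    P=C[m]; print(n,m.sum(),"zlow",np.sort(P[:,2])[:8].round(), "x",np.percentile(P[:,0],[3,97]).round(1),"y",np.percentile(P[:,1],[3,97]).round(1)); return s,m,P
E
python3 - <<'E'
from h import *
print(arm.state()["eef_pos"].round(1),arm.state()["finger_gap"])
s,m,P=tips(395,485,-320,-270,58)
for a,b in((395,434),(444,485)):
    Q=P[(P[:,0]>a)&(P[:,0]<b)]; print(a,np.sort(Q[:,2])[:8].round(),Q[:,0].mean().round(1),Q[:,1].mean().round(1),"y",Q[:,1].min().round(),"x",Q[:,0].min().round(),Q[:,0].max().round())
E
```

```text
[ 438.8 -296.8   42. ] 30.60285384576596
side 192 zlow [63. 63. 63. 63. 64. 65. 65. 66.] x [411.2 462. ] y [-311.9 -287. ]
395 [63. 64. 65. 66. 66. 67. 68. 69.] 415.0 -300.9 y -309.0 x 397.0 422.0
444 [63. 63. 63. 65. 66. 67. 68. 68.] 455.9 -304.3 y -313.0 x 452.0 463.0
```

Request:
jog_arm(steps=[[[0.55,0,0,0.3,0],[0.55,0,0,0.67,0],[0.55,0,0,0.67,0],[0.55,0,0,0.67,0]]])

```text
clock: 5.58
eef_pos: [438.2, -296.3, 21.1]
tcp_rot: [0.737, 0.676, -0.0, -0.001]
wrist_force: [0.4, 0.5, -0.0]
finger_gap: 39.8
gripper_force: 0.0
```

```bash
python3 - <<'E'
from h import *
print(arm.state()["eef_pos"].round(1),arm.state()["finger_gap"],arm.state()["wrist_force"])
s,m,P=tips(395,485,-320,-270,25)
for a,b in((395,431),(446,485)):
    Q=P[(P[:,0]>a)&(P[:,0]<b)]; print(a,np.sort(Q[:,2])[:12].round(),"y",Q[:,1].min().round(),Q[:,1].max().round(),"x",Q[:,0].min().round(),Q[:,0].max().round())
E
```

```text
[ 438.2 -296.3   21.1] 39.84477667520968 [ 0.36922695  0.52193064 -0.02482475]
side 271 zlow [26. 26. 27. 28. 28. 29. 29. 30.] x [406.9 465.1] y [-315.9 -283.6]
395 [41. 43. 44. 46. 46. 47. 47. 48. 48. 49. 51. 52.] y -320.0 -281.0 x 405.0 427.0
446 [38. 39. 44. 44. 45. 45. 47. 47. 48. 48. 49. 50.] y -319.0 -289.0 x 456.0 469.0
```

The offset is constant: tip z ≈ reported z + 21. I'll lower 11 mm more and grip.

Request:
jog_arm(steps=[[[0.55,0,0,0.2,0],[0.55,0,0,0.37,0],[0.6,0,0,0.37,0],[0.8,0,0,0.37,0],[1,0,0,0.37,0]]], squeeze=12)

```text
clock: 6.05
eef_pos: [438.9, -296.9, 10.9]
tcp_rot: [0.737, 0.676, -0.0, -0.0]
wrist_force: [0.8, -0.7, -1.5]
finger_gap: 24.9
gripper_force: 0.0
```

Request:
jog_arm(steps=[[[1,0,0,0,0],[1,0,0,0,0],[1,0,0,0,0],[1,0,0,0,0]]])

```text
clock: 6.38
eef_pos: [439.0, -296.9, 11.0]
tcp_rot: [0.737, 0.676, -0.0, 0.0]
wrist_force: [-0.5, -0.4, -0.4]
finger_gap: 6.0
gripper_force: 12.0
```

Request:
jog_arm(steps=[[[1,0,0,-0.5,0],[1,0,0,-1.2,0],[1,0,0,-2,0],[1,0,0,-2.3,0],[1,0,0,-2.3,0]]])

```text
clock: 6.8
eef_pos: [440.4, -298.2, 82.0]
tcp_rot: [0.737, 0.676, 0.0, 0.002]
wrist_force: [-0.1, -0.9, -0.7]
finger_gap: 5.9
gripper_force: 12.0
```

Request:
jog_arm(steps=[[[1,0.8,0,0,0],[1,1.8,0.1,0,0],[1,2.9,0.2,0,0],[1,3.9,0.2,0,0],[1,3.93,0.2,0,0]]])

```text
clock: 7.22
eef_pos: [453.0, -174.7, 78.3]
tcp_rot: [0.737, 0.676, -0.0, -0.003]
wrist_force: [-1.8, 0.1, -0.1]
finger_gap: 6.3
gripper_force: 12.0
```

Request:
jog_arm(steps=[[[1,0.9,0.1,0,0],[1,2,0.16,0,0],[1,3,0.16,0,0],[1,3.49,0.16,0,0],[1,3.49,0.16,0,0]]])

```text
clock: 7.63
eef_pos: [468.0, -73.6, 78.8]
tcp_rot: [0.736, 0.677, -0.0, -0.001]
wrist_force: [-0.3, -1.0, -0.5]
finger_gap: 5.9
gripper_force: 12.0
```

Request:
jog_arm(steps=[[[1,0,0,0.6,0],[1,0,0,1.2,0],[1,0,0,1.7,0],[1,0,0,2.0,0],[1,0,0,2.1,0]]])

```text
clock: 8.05
eef_pos: [467.8, -76.6, 15.1]
tcp_rot: [0.737, 0.675, -0.001, -0.001]
wrist_force: [-0.1, -0.4, 0.8]
finger_gap: 5.7
gripper_force: 12.0
```

Request:
jog_arm(steps=[[[1,0,0,0,0],[1,0,0,0,0]]])

```text
clock: 8.22
eef_pos: [469.2, -76.6, 16.9]
tcp_rot: [0.737, 0.675, -0.0, 0.0]
wrist_force: [-0.7, 1.0, -0.3]
finger_gap: 5.9
gripper_force: 12.0
```

```bash
python3 - <<'E'
from h import *
st=arm.state();print(st["eef_pos"].round(1),st["finger_gap"],st["wrist_force"].round(1))
s=vision.snapshot("side");C=cloud(s);hs=cv2.cvtColor(s["frame"],cv2.COLOR_RGB2HSV).astype(int)
m=(hs[...,0]>105)&(hs[...,0]<135)&(hs[...,1]>70)&(C[...,1]>-150)&(C[...,1]<0)&(C[...,0]>400)&(C[...,0]<560)
P=C[m];print(m.sum(),P.mean(0).round(1),np.sort(P[:,2]).round())
E
```

```text
[469.2 -76.6  16.9] 5.901282936844551 [-0.7  1.  -0.3]
25 [465.5 -90.2  44.4] [18. 19. 20. 27. 27. 30. 31. 32. 35. 39. 45. 47. 47. 51. 51. 54. 54. 55.
 56. 58. 60. 61. 62. 62. 68.]
```

Request:
jog_arm(steps=[[[1,0,0,0.08,0],[1,0,0,0.15,0],[1,0,0,0.19,0],[1,0,0,0.22,0],[1,0,0,0.22,0]]])

```text
clock: 8.68
eef_pos: [469.0, -76.0, 10.2]
tcp_rot: [0.737, 0.676, -0.0, -0.0]
wrist_force: [-0.3, 0.2, -0.7]
finger_gap: 6.3
gripper_force: 12.0
```

Request:
jog_arm(steps=[[[1,0,0,0.01,0],[1,0,0,0.02,0],[1,0,0,0.02,0]]])

```text
clock: 8.93
eef_pos: [469.1, -76.0, 10.0]
tcp_rot: [0.737, 0.676, -0.0, 0.0]
wrist_force: [-1.1, 1.2, 4.9]
finger_gap: 5.9
gripper_force: 12.0
```

Request:
jog_arm(steps=[[[0.85,0,0,0,0],[0.7,0,0,0,0],[0.4,0,0,0,0],[0,0,0,0,0],[0,0,0,0,0]]])

```text
clock: 9.35
eef_pos: [469.0, -76.0, 9.6]
tcp_rot: [0.737, 0.676, -0.0, -0.0]
wrist_force: [0.1, -0.5, 0.9]
finger_gap: 35.8
gripper_force: 0.0
```

Request:
jog_arm(steps=[[[0,0,0,0,0],[0,0,0,0,0],[0,0,0,-0.2,0],[0,0,0,-0.42,0],[0,0,0,-0.42,0]]])

```text
clock: 9.77
eef_pos: [469.9, -76.3, 23.5]
tcp_rot: [0.737, 0.676, 0.0, 0.001]
wrist_force: [0.2, -0.9, 0.6]
finger_gap: 69.3
gripper_force: 0.0
```

```bash
python3 - <<'E'
from h import *
st=arm.state();print(st["eef_pos"].round(1),st["finger_gap"],st["wrist_force"].round(1))
s=vision.snapshot("side");C=cloud(s)
cv2.imwrite("pics/d.png",cv2.resize(s["frame"][190:280,230:350,::-1],(720,540),interpolation=cv2.INTER_CUBIC))
hs=cv2.cvtColor(s["frame"],cv2.COLOR_RGB2HSV).astype(int)
m=(hs[...,0]>105)&(hs[...,0]<135)&(hs[...,1]>70)&(C[...,1]>-150)&(C[...,1]<0)&(C[...,0]>400)&(C[...,0]<560)
P=C[m];print(m.sum(),P.mean(0).round(1),rect(P),np.percentile(P[:,2],[3,97]))
E
```

```text
[469.9 -76.3  23.5] 69.27654190942737 [ 0.2 -0.9  0.6]
48 [466.  -81.8  36.8] (array([467.3, -80.1]), array([36.2,  6.5]), 84.5) [11.6090657  55.24378511]
```

View pics/d.png

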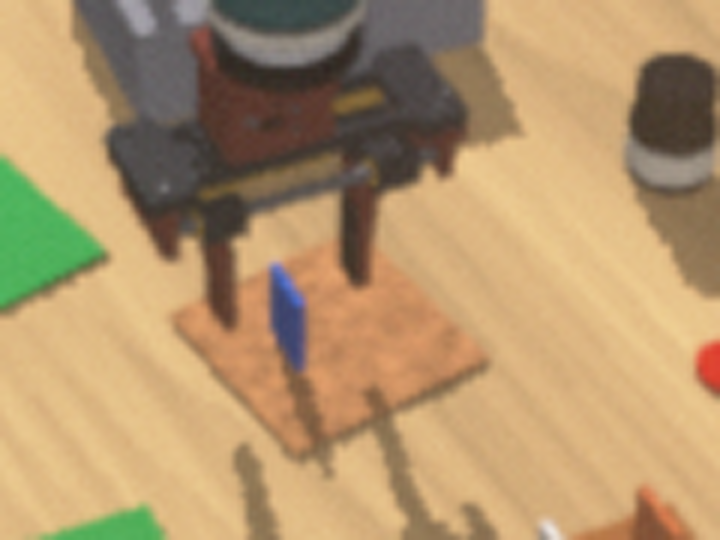

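The token (crop px 288,317) stands on the cork between the open fingers. I'll push it over toward +x.

Request:
jog_arm(steps=[[[0,0,0.2,0,0],[0,0,0.5,0,0],[0,0,0.8,0,0],[0,0,1.1,0,0],[0,0,1.1,0,0]]])

```text
clock: 10.23
eef_pos: [505.3, -79.6, 22.4]
tcp_rot: [0.737, 0.676, 0.001, 0.001]
wrist_force: [0.6, -0.4, 0.8]
finger_gap: 87.7
gripper_force: 0.0
```

Request:
jog_arm(steps=[[[0,0,0.1,0,0],[0,0,0.2,0,0],[0,0,0.3,0,0],[0,0,0.4,0,0],[0,0,0.5,0,0]]])

```text
clock: 10.65
eef_pos: [517.0, -80.2, 22.2]
tcp_rot: [0.737, 0.676, -0.0, -0.0]
wrist_force: [-0.6, 0.1, -0.7]
finger_gap: 87.7
gripper_force: 0.0
```

Request:
jog_arm(steps=[[[0,0,0.1,0,0],[0,0,0.2,0,0],[0,0,0.3,0,0],[0,0,0.4,0,0],[0,0,0.4,0,0]]])

```text
clock: 11.07
eef_pos: [529.7, -81.5, 22.4]
tcp_rot: [0.737, 0.676, 0.0, 0.0]
wrist_force: [-0.0, 0.2, -0.3]
finger_gap: 87.8
gripper_force: 0.0
```

Request:
jog_arm(steps=[[[0,0,0,0,0],[0,0,0,-0.5,0],[0,0,0,-1,0],[0,0,0,-1.5,0],[0,0,0,-1.5,0]]])

```text
clock: 11.48
eef_pos: [530.4, -81.7, 69.5]
tcp_rot: [0.737, 0.676, 0.001, 0.002]
wrist_force: [1.5, -0.6, 0.3]
finger_gap: 87.7
gripper_force: 0.0
```

```bash
cat >> h.py <<'E'
def blue(n,x0=400,x1=580,y0=-160,y1=10):
    s=vision.snapshot(n);C=cloud(s)
    hs=cv2.cvtColor(s["frame"],cv2.COLOR_RGB2HSV).astype(int)
    m=(hs[...,0]>105)&(hs[...,0]<135)&(hs[...,1]>70)&(C[...,1]>y0)&(C[...,1]<y1)&(C[...,0]>x0)&(C[...,0]<x1)&(C[...,2]<100)
    P=C[m]
    if len(P): print(n,m.sum(),P.mean(0).round(1),rect(P),np.percentile(P[:,2],[3,97]))
    return s
E
python3 - <<'E'
from h import *
st=arm.state();print(st["eef_pos"].round(1),st["finger_gap"],st["wrist_force"].round(1))
blue("top");s=blue("side")
cv2.imwrite("pics/e.png",cv2.resize(s["frame"][190:280,230:350,::-1],(720,540),interpolation=cv2.INTER_CUBIC))
E
```

```text
[530.4 -81.7  69.5] 87.66569068913257 [ 1.5 -0.6  0.3]
side 119 [497.6 -81.    9. ] (array([497.7, -80.4]), array([38.3, 50. ]), 88.1) [ 4.65320002 12.57387658]
```

View pics/e.png

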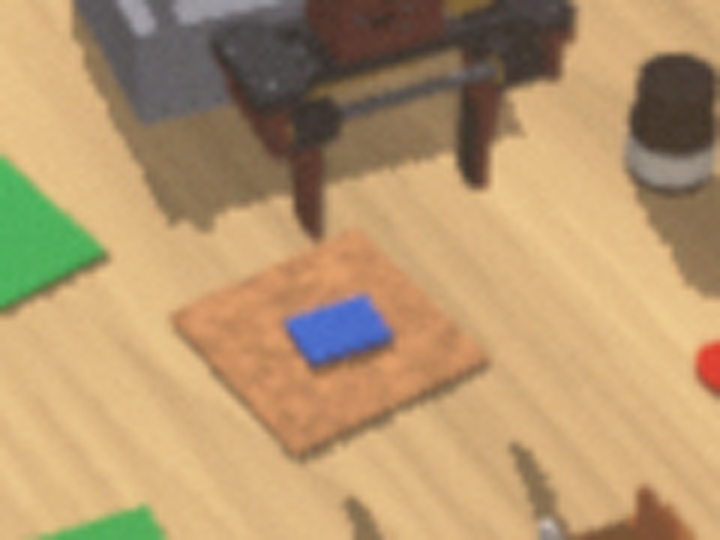

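Token lies flat near the cork's middle (crop px 340,330). I'll move over it with the jaws along its length and lower until the pad is felt.

Request:
jog_arm(steps=[[[0.1,0,-0.5,0,0],[0.2,0,-1.04,0,0],[0.2,0,-1.04,0.8,0],[0.2,0,-1.04,1.6,0],[0.2,0,-1.04,1.6,0]]])

```text
clock: 12.0
eef_pos: [493.8, -77.5, 15.4]
tcp_rot: [0.737, 0.676, -0.002, -0.003]
wrist_force: [-0.1, -0.2, 0.0]
finger_gap: 70.3
gripper_force: 0.0
```

Request:
jog_arm(steps=[[[0.2,0,0,0.4,0],[0.2,0,0,0.7,0],[0.2,0,0,0.87,0],[0.2,0,0,0.94,0],[0.2,0,0,0.94,0]]])

```text
clock: 12.42
eef_pos: [497.5, -78.5, -9.2]
tcp_rot: [0.737, 0.676, -0.0, -0.0]
wrist_force: [0.3, -0.7, -0.4]
finger_gap: 70.2
gripper_force: 0.0
```

Request:
jog_arm(steps=[[[0.2,0,0,0.04,0],[0.2,0,0,0.08,0],[0.2,0,0,0.1,0],[0.2,0,0,0.1,0]]])

```text
clock: 12.75
eef_pos: [497.9, -78.6, -11.7]
tcp_rot: [0.737, 0.676, 0.0, 0.0]
wrist_force: [0.7, 0.9, -0.2]
finger_gap: 70.5
gripper_force: 0.0
```

```bash
python3 - <<'E'
from h import *
st=arm.state();print(st["eef_pos"].round(1),st["finger_gap"],st["wrist_force"].round(1))
s,m,P=tips(435,560,-100,-60,0,80)
for a,b in((435,471),(524,560)):
    Q=P[(P[:,0]>a)&(P[:,0]<b)]; Q=Q[Q[:,2]>9]; print(a,np.sort(Q[:,2])[:12].round(),"y",Q[:,1].min().round(),Q[:,1].max().round(),"x",Q[:,0].min().round(),Q[:,0].max().round())
E
```

```text
[497.9 -78.6 -11.7] 70.48909032667804 [ 0.7  0.9 -0.2]
side 409 zlow [0. 0. 0. 0. 0. 0. 1. 1.] x [439.3 548.8] y [-98.5 -63.9]
435 [11. 11. 11. 14. 15. 15. 16. 16. 16. 17. 19. 20.] y -91.0 -64.0 x 447.0 463.0
524 [10. 11. 11. 14. 14. 14. 15. 15. 16. 18. 18. 19.] y -98.0 -75.0 x 531.0 543.0
```

Request:
jog_arm(steps=[[[0.2,0,0,0.05,0],[0.2,0,0,0.1,0],[0.2,0,0,0.1,0],[0.2,0,0,0.1,0]]])

```text
clock: 13.13
eef_pos: [497.6, -78.5, -15.0]
tcp_rot: [0.737, 0.676, -0.0, -0.0]
wrist_force: [-0.1, 0.6, 0.3]
finger_gap: 70.1
gripper_force: 0.0
```

Request:
jog_arm(steps=[[[0.2,0,0,0.03,0],[0.2,0,0,0.05,0],[0.2,0,0,0.05,0]]])

```text
clock: 13.38
eef_pos: [497.6, -78.6, -16.6]
tcp_rot: [0.737, 0.676, -0.0, -0.0]
wrist_force: [0.1, 0.0, 0.6]
finger_gap: 70.4
gripper_force: 0.0
```

Request:
jog_arm(steps=[[[0.2,0,0,0.03,0],[0.2,0,0,0.04,0],[0.2,0,0,0.04,0]]])

```text
clock: 13.63
eef_pos: [497.7, -78.6, -16.9]
tcp_rot: [0.737, 0.676, -0.0, 0.0]
wrist_force: [-2.5, 0.1, 10.6]
finger_gap: 70.0
gripper_force: 5.2
```

Pad felt at about −16.8. I'll back off 1.5 mm and close on the 50 mm ends.

Request:
jog_arm(steps=[[[0.2,0,0,-0.05,0],[0.25,0,0,-0.05,0],[0.35,0,0,-0.05,0],[0.5,0,0,-0.05,0],[0.5,0,0,-0.05,0]]], squeeze=10)

```text
clock: 14.05
eef_pos: [497.7, -78.6, -16.3]
tcp_rot: [0.737, 0.676, -0.0, -0.0]
wrist_force: [0.2, -0.3, 0.2]
finger_gap: 49.8
gripper_force: 10.1
```

Request:
jog_arm(steps=[[[0.5,0,0,0,0],[0.5,0,0,0,0]]])

```text
clock: 14.22
eef_pos: [497.6, -78.5, -16.3]
tcp_rot: [0.737, 0.676, -0.0, -0.0]
wrist_force: [0.1, -0.2, -0.4]
finger_gap: 49.7
gripper_force: 10.0
```

```bash
python3 -c "
from plan import *
s=[497.7,-78.6,-16.2,-5]
pl(s,[497.7,-78.6,90,-5],[520,-20,100,27],[550,60,100,55],[580,140,100,75],[597.6,206.4,80,82],[597.6,206.4,52,82])"
```

```text
[0.0, 0.0, -3.54, -0.0] dist 106.0 rows 2.5 to [497.7, -78.6, 90.0, -5.0]
[2.01, 0.57, -0.33, -6.4] dist 63.0 rows 4.5 to [520.0, -20.0, 100.0, 27.0]
[1.92, 2.1, -0.0, -5.6] dist 85.0 rows 3.9 to [550.0, 60.0, 100.0, 55.0]
[0.71, 2.76, -0.0, -4.0] dist 86.0 rows 2.8 to [580.0, 140.0, 100.0, 75.0]
[0.01, 2.29, 0.66, -1.4] dist 72.0 rows 1.7 to [597.6, 206.4, 80.0, 82.0]
[-0.0, 0.0, 0.94, -0.0] dist 28.0 rows 0.7 to [597.6, 206.4, 52.0, 82.0]
end [597.51, 206.38, 51.9, 82.0]
```

Request:
jog_arm(steps=[[[0.5,0,0,-0.3,0],[0.5,0,0,-1,0],[0.5,0,0,-2,0],[0.5,0,0,-3,0],[0.5,0,0,-3.54,0]]])

```text
clock: 14.63
eef_pos: [498.9, -78.9, 93.4]
tcp_rot: [0.737, 0.676, 0.001, 0.001]
wrist_force: [1.0, -0.4, -0.7]
finger_gap: 49.5
gripper_force: 10.0
```

Request:
jog_arm(steps=[[[0.5,0.4,0.1,0,-1.2],[0.5,0.9,0.2,-0.1,-2.6],[0.5,1.4,0.4,-0.2,-4],[0.5,1.8,0.5,-0.3,-5.3],[0.5,2.01,0.57,-0.33,-6.4]]])

```text
clock: 15.05
eef_pos: [520.6, -18.8, 101.1]
tcp_rot: [0.52, 0.854, 0.0, 0.0]
wrist_force: [-0.6, -0.4, -0.2]
finger_gap: 49.8
gripper_force: 10.0
```

Request:
jog_arm(steps=[[[0.5,0.4,0.4,0,-1.2],[0.5,0.8,0.9,0,-2.4],[0.5,1.2,1.4,0,-3.6],[0.5,1.6,1.8,0,-4.8],[0.5,1.92,2.1,0,-5.6]]])

```text
clock: 15.47
eef_pos: [550.4, 61.2, 100.6]
tcp_rot: [0.298, 0.955, 0.0, 0.0]
wrist_force: [1.0, 0.1, 0.7]
finger_gap: 49.9
gripper_force: 10.0
```

Request:
jog_arm(steps=[[[0.5,0.1,0.5,0,-0.8],[0.5,0.3,1.1,0,-1.6],[0.5,0.5,1.7,0,-2.6],[0.5,0.6,2.3,0,-3.4],[0.5,0.71,2.76,0,-4]]])

```text
clock: 15.88
eef_pos: [580.4, 141.3, 100.6]
tcp_rot: [0.129, 0.992, 0.0, 0.0]
wrist_force: [0.5, -0.3, -0.1]
finger_gap: 49.8
gripper_force: 10.0
```

Request:
jog_arm(steps=[[[0.5,0,0.6,0,-0.5],[0.5,0.01,1.2,0.2,-1],[0.5,0.01,1.8,0.4,-1.4],[0.5,0.01,2.29,0.66,-1.4],[0.5,0.01,2.29,0.66,-1.4]]])

```text
clock: 16.3
eef_pos: [597.3, 208.7, 79.1]
tcp_rot: [0.069, 0.998, 0.0, -0.0]
wrist_force: [-0.1, 0.5, -0.5]
finger_gap: 49.5
gripper_force: 10.0
```

Request:
jog_arm(steps=[[[0.5,0,0,0,0],[0.5,0,0,0,0],[0.5,0,0,0,0]]])

```text
clock: 16.55
eef_pos: [597.4, 205.6, 80.4]
tcp_rot: [0.07, 0.998, -0.0, -0.0]
wrist_force: [-0.3, -0.2, -0.3]
finger_gap: 50.2
gripper_force: 10.0
```

```bash
python3 - <<'E'
from h import *
st=arm.state();print(st["eef_pos"].round(1),st["finger_gap"],R.from_quat(st["tcp_rot"]).as_matrix().round(3).tolist())
s=vision.snapshot("side");C=cloud(s)
hs=cv2.cvtColor(s["frame"],cv2.COLOR_RGB2HSV).astype(int)
m=(hs[...,0]>105)&(hs[...,0]<135)&(hs[...,1]>70)&(C[...,1]>130)&(C[...,1]<280)&(C[...,0]>540)&(C[...,0]<660)
P=C[m];print(m.sum(),P.mean(0).round(1),rect(P),np.percentile(P[:,2],[3,50,97]))
cv2.imwrite("pics/f.png",cv2.resize(s["frame"][130:220,220:340,::-1],(720,540),interpolation=cv2.INTER_CUBIC))
E
```

```text
[597.4 205.6  80.4] 50.24988240570613 [[-0.99, 0.14, -0.0], [0.14, 0.99, -0.0], [0.0, -0.0, -1.0]]
38 [589.2 211.6 105.5] (array([584. , 207.7]), array([57. , 18.8]), 61.9) [101.16425862 105.50782863 108.90382545]
```

View pics/f.png

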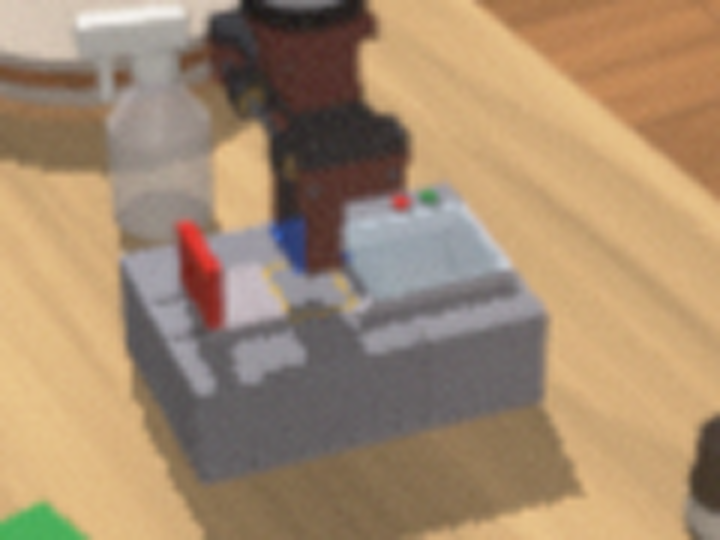

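Token held level above the bay (crop px 300,250), between the paddle and the hood. Lowering.

Request:
jog_arm(steps=[[[0.5,0,0,0.4,0],[0.5,0,0,0.75,0],[0.5,0,0,0.92,0],[0.5,0,0,0.99,0],[0.5,0,0,0.99,0]]])

```text
clock: 17.02
eef_pos: [596.6, 206.0, 49.3]
tcp_rot: [0.07, 0.998, -0.0, -0.001]
wrist_force: [0.6, -0.3, -0.5]
finger_gap: 49.9
gripper_force: 10.0
```

Request:
jog_arm(steps=[[[0.5,0,0,0.02,0],[0.5,0,0,0.04,0],[0.5,0,0,0.04,0]]])

```text
clock: 17.27
eef_pos: [597.8, 206.5, 49.3]
tcp_rot: [0.07, 0.998, 0.0, 0.0]
wrist_force: [-0.3, 0.2, -0.9]
finger_gap: 49.8
gripper_force: 10.0
```

Request:
jog_arm(steps=[[[0.5,0,0,0.02,0],[0.5,0,0,0.03,0],[0.5,0,0,0.03,0]]])

```text
clock: 17.52
eef_pos: [597.8, 206.5, 48.6]
tcp_rot: [0.07, 0.998, 0.0, 0.0]
wrist_force: [-0.2, -0.1, 0.4]
finger_gap: 49.8
gripper_force: 10.0
```

Request:
jog_arm(steps=[[[0.5,0,0,0.02,0],[0.5,0,0,0.02,0],[0.5,0,0,0.02,0]]])

```text
clock: 17.77
eef_pos: [597.8, 206.5, 48.6]
tcp_rot: [0.07, 0.998, 0.0, 0.0]
wrist_force: [-0.7, -0.2, 5.7]
finger_gap: 50.2
gripper_force: 10.0
```

Request:
jog_arm(steps=[[[0.4,0,0,0,0],[0.35,0,0,0,0],[0.3,0,0,0,0],[0.3,0,0,0,0],[0.3,0,0,0,0]]])

```text
clock: 18.18
eef_pos: [598.3, 207.2, 48.2]
tcp_rot: [0.07, 0.998, 0.001, 0.001]
wrist_force: [-0.2, 3.1, 4.3]
finger_gap: 61.1
gripper_force: 2.4
```

Request:
jog_arm(steps=[[[0.3,0,0,-0.3,0],[0.3,0,0,-1,0],[0.3,0,0,-2,0],[0.3,0,0,-3,0],[0.3,0,0,-3,0]]])

```text
clock: 18.6
eef_pos: [600.9, 206.7, 143.7]
tcp_rot: [0.07, 0.998, 0.001, 0.004]
wrist_force: [0.7, -0.3, 1.2]
finger_gap: 61.6
gripper_force: 0.0
```

```bash
python3 - <<'E'
from h import *
st=arm.state();print(st["eef_pos"].round(1),st["finger_gap"],st["wrist_force"].round(1))
s=blue("side",540,660,130,280)
cv2.imwrite("pics/g.png",cv2.resize(s["frame"][130:220,220:340,::-1],(720,540),interpolation=cv2.INTER_CUBIC))
from plan import *
# finger 16 mm short of paddle face; paddle centre(527.8,215.5), face 6mm before; closed-finger half-width 10 (tool x)
u=np.array([np.cos(np.radians(-8)),np.sin(np.radians(-8))]); pc=np.array([527.8,215.5])
q=pc-u*(6+10+18)
pl([597.5,206.4,137.7,82],[*(pc+u*0),137.7,82],[*q,137.7,82],[*q,70,82])
print(q, q+u*(18+76))
E
```

```text
[600.9 206.7 143.7] 61.557830878549844 [ 0.7 -0.3  1.2]
side 84 [597.7 206.5  73.4] (array([600.3, 209.4]), array([66. , 41.2]), 84.5) [67.12270717 77.16633361]
[2.34, -0.02, -0.0, -0.0] dist 70.0 rows 1.7 to [527.8, 215.5, 137.7, 82.0]
[1.14, -0.0, -0.0, -0.0] dist 34.0 rows 0.8 to [494.13088566278657, 220.23188543264223, 137.7, 82.0]
[-0.0, -0.0, 2.26, -0.0] dist 68.0 rows 1.6 to [494.13088566278657, 220.23188543264223, 70.0, 82.0]
end [494.03, 220.34, 69.9, 82.0]
[494.13088566 220.23188543] [587.21608412 207.14961394]
```

View pics/g.png

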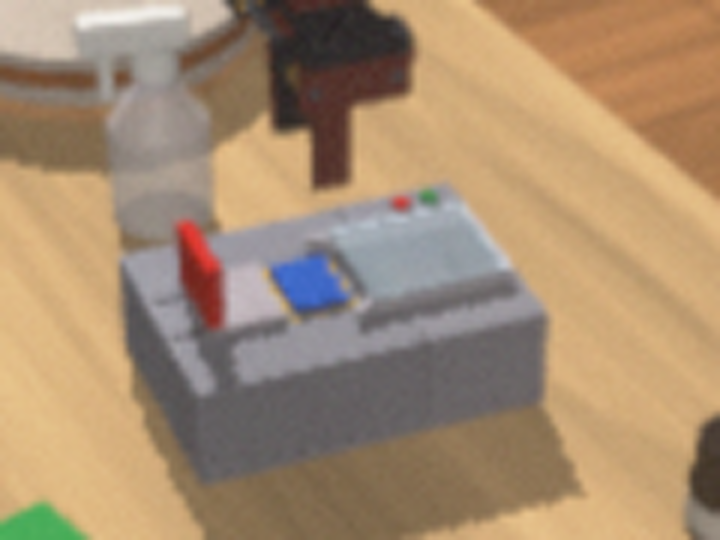

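Blue token lies square within the yellow outline (crop px 312,283). Next I go behind the paddle with the fingers closed.

Request:
jog_arm(steps=[[[0.6,0.8,0,0,0],[1,2,0,0,0],[1,3,0,0,0],[1,3.48,0,0,0],[1,3.48,0,0,0]]])

```text
clock: 19.07
eef_pos: [488.4, 220.2, 136.1]
tcp_rot: [0.069, 0.998, -0.001, -0.003]
wrist_force: [-0.8, -0.2, -1.1]
finger_gap: 31.8
gripper_force: 0.0
```

Request:
jog_arm(steps=[[[1,0,0,0.8,0],[1,0,0,1.6,0],[1,0,0,2.2,0],[1,0,0,2.39,0],[1,0,0,2.39,0]]])

```text
clock: 19.48
eef_pos: [493.0, 220.1, 64.0]
tcp_rot: [0.07, 0.998, -0.001, -0.002]
wrist_force: [0.0, -0.3, 0.1]
finger_gap: 1.2
gripper_force: 0.0
```

Request:
jog_arm(steps=[[[1,-0.2,0,0,0],[1,-0.4,0,0,0],[1,-0.6,0,0,0],[1,-0.8,0,0,0],[1,-0.8,0,0,0]]])

```text
clock: 19.9
eef_pos: [519.0, 217.7, 66.8]
tcp_rot: [0.07, 0.998, 0.0, 0.0]
wrist_force: [-4.7, 0.9, 2.3]
finger_gap: 0.2
gripper_force: 2.0
```

Request:
jog_arm(steps=[[[1,-0.25,0,0,0],[1,-0.5,0,0,0],[1,-0.75,0,0,0],[1,-1.0,0,0,0],[1,-1.2,0,0,0]]])

```text
clock: 20.32
eef_pos: [551.5, 212.9, 66.3]
tcp_rot: [0.07, 0.998, 0.0, -0.002]
wrist_force: [-8.9, 2.5, 7.7]
finger_gap: 0.2
gripper_force: 4.9
```

Request:
jog_arm(steps=[[[1,-0.25,0,0,0],[1,-0.5,0,0,0],[1,-0.75,0,0,0],[1,-0.95,0,0,0],[1,-1.0,0,0,0]]])

```text
clock: 20.73
eef_pos: [580.4, 208.9, 66.2]
tcp_rot: [0.07, 0.998, 0.0, -0.003]
wrist_force: [-11.6, 3.8, 10.2]
finger_gap: 0.7
gripper_force: 6.2
```

Request:
jog_arm(steps=[[[1,-0.04,0,0,0],[1,-0.08,0,0,0],[1,-0.1,0,0,0],[1,-0.1,0,0,0]]])

```text
clock: 21.07
eef_pos: [582.4, 208.6, 66.3]
tcp_rot: [0.07, 0.998, 0.0, -0.003]
wrist_force: [-11.2, 3.5, 8.5]
finger_gap: 0.1
gripper_force: 6.0
```

```bash
python3 - <<'E'
from h import *
st=arm.state();print(st["eef_pos"].round(1),st["wrist_force"].round(1))
s=blue("side",540,760,100,280)
cv2.imwrite("pics/i.png",cv2.resize(s["frame"][130:220,220:340,::-1],(720,540),interpolation=cv2.INTER_CUBIC))
E
```

```text
[582.4 208.6  66.3] [-11.2   3.5   8.5]
```

View pics/i.png

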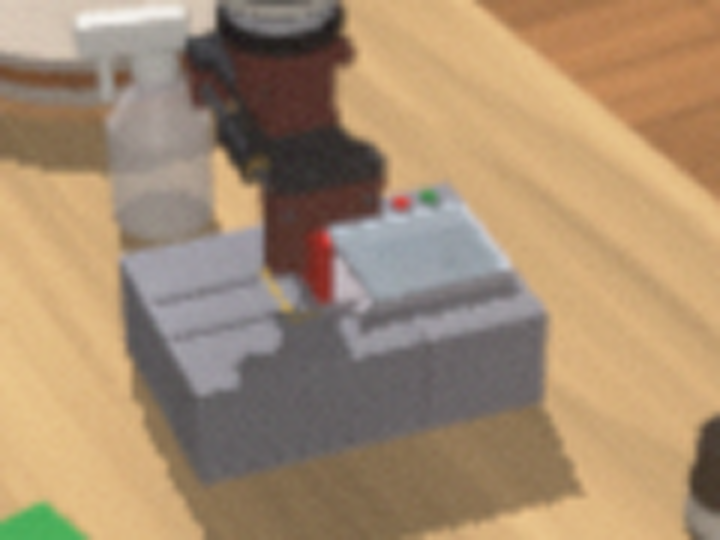

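The paddle is nearly in (crop px 320,265) and no blue shows. I'll press on gently to the stop.

Request:
jog_arm(steps=[[[1,-0.05,0,0,0],[1,-0.1,0,0,0],[1,-0.1,0,0,0],[1,-0.1,0,0,0]]])

```text
clock: 21.45
eef_pos: [585.2, 208.2, 66.3]
tcp_rot: [0.07, 0.998, -0.0, -0.003]
wrist_force: [-12.1, 3.5, 9.5]
finger_gap: 0.4
gripper_force: 6.1
```

Request:
jog_arm(steps=[[[1,-0.05,0,0,0],[1,-0.1,0,0,0],[1,-0.1,0,0,0],[1,-0.1,0,0,0]]])

```text
clock: 21.78
eef_pos: [586.3, 208.0, 66.2]
tcp_rot: [0.07, 0.998, -0.0, -0.005]
wrist_force: [-16.4, 4.8, 12.0]
finger_gap: 0.8
gripper_force: 8.2
```

Request:
jog_arm(steps=[[[1,-0.06,0,0,0],[1,-0.06,0,0,0],[1,-0.06,0,0,0]]])

```text
clock: 22.03
eef_pos: [586.2, 208.0, 66.2]
tcp_rot: [0.07, 0.998, -0.0, -0.007]
wrist_force: [-21.1, 5.8, 16.2]
finger_gap: 0.6
gripper_force: 10.5
```

Request:
jog_arm(steps=[[[1,0.3,0,0,0],[1,0.6,0,0,0],[1,1,0,0,0],[1,1.4,0,0,0],[1,1.8,0,0,0]]])

```text
clock: 22.45
eef_pos: [538.3, 214.6, 66.1]
tcp_rot: [0.07, 0.998, -0.0, -0.001]
wrist_force: [-4.8, 1.8, 1.3]
finger_gap: 0.4
gripper_force: 2.5
```

Request:
jog_arm(steps=[[[1,0.4,0,0,0],[1,0.8,0,0,0],[1,1.2,0,0,0],[1,1.6,0,0,0],[1,1.7,0,0,0]]])

```text
clock: 22.87
eef_pos: [488.6, 221.7, 66.2]
tcp_rot: [0.07, 0.998, -0.0, -0.0]
wrist_force: [0.5, -0.1, 0.9]
finger_gap: 0.8
gripper_force: 0.0
```

Request:
jog_arm(steps=[[[1,0,0,-1,0],[1,0,0,-2,0],[1,0,0,-3,0],[1,0.7,0,-3.5,0],[1,0.7,0,-3.5,0]]])

```text
clock: 23.28
eef_pos: [469.9, 225.5, 174.8]
tcp_rot: [0.07, 0.998, 0.001, 0.003]
wrist_force: [-0.7, 0.0, -0.1]
finger_gap: 0.4
gripper_force: 0.0
```

Request:
jog_arm(steps=[[[1,0,0,0,0],[1,0,0,0,0],[1,0,0,0,0]]])

```text
clock: 23.53
eef_pos: [469.3, 224.2, 169.9]
tcp_rot: [0.07, 0.998, -0.0, -0.001]
wrist_force: [0.0, 0.3, 1.1]
finger_gap: 0.6
gripper_force: 0.0
```

```bash
python3 - <<'E'
from h import *
st=arm.state();print(st["eef_pos"].round(1),st["wrist_force"].round(1))
s=blue("side",400,800,50,320); t=blue("top",400,800,50,320)
a=cv2.resize(s["frame"][130:310,220:380,::-1],(480,540),interpolation=cv2.INTER_CUBIC)
b=cv2.resize(t["frame"][110:230,180:250,::-1],(315,540),interpolation=cv2.INTER_CUBIC)
cv2.imwrite("pics/j.png",np.hstack([a,b]))
for p in(s,t):
    C=cloud(p);hs=cv2.cvtColor(p["frame"],cv2.COLOR_RGB2HSV).astype(int)
    m=(C[...,0]>480)&(C[...,0]<640)&(C[...,1]>150)&(C[...,1]<280)&(C[...,2]>112)&(C[...,2]<130)&((hs[...,0]<8)|(hs[...,0]>172))&(hs[...,1]>140)
    print(m.sum(),C[m].mean(0).round(1))
E
```

```text
[469.3 224.2 169.9] [0.  0.3 1.1]
top 68 [650.9 191.5  82.6] (array([650.8, 191.4]), array([42.1, 21.2]), 82.7) [77.82833409 88.03020915]
27 [526.6 215.9 117. ]
9 [523.  199.3 119.9]
```

View pics/j.png

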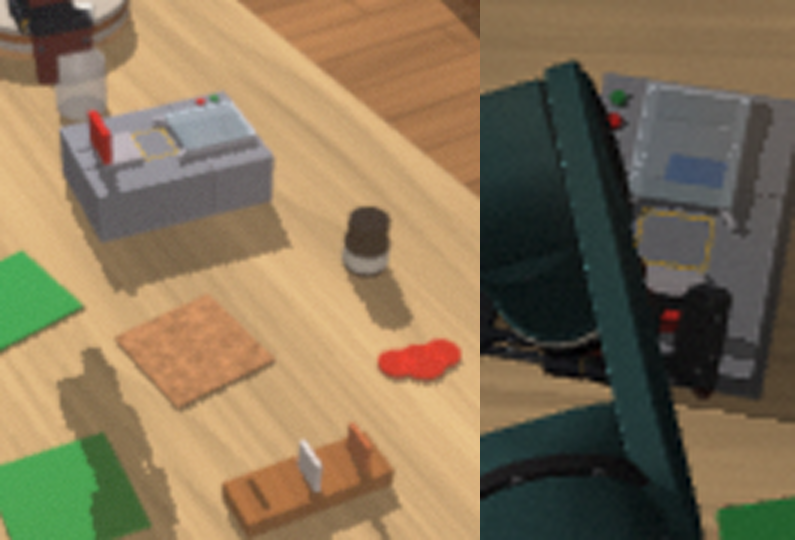

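```bash
python3 - <<'E'
from h import *
t=vision.snapshot("top");C=cloud(t);hs=cv2.cvtColor(t["frame"],cv2.COLOR_RGB2HSV).astype(int)
m=(hs[...,0]>100)&(hs[...,0]<135)&(hs[...,1]>70)&(C[...,1]>140)&(C[...,1]<260)&(C[...,0]>600)&(C[...,0]<760)
v,u=np.nonzero(m); T=np.linalg.inv(t["extrinsics"]); o=T[:3,3]
r=np.stack([(u-t["cx"])/t["fx"],(v-t["cy"])/t["fy"],np.ones(len(u))],1)@T[:3,:3].T
a=np.radians(-8);org=np.array([597.6,206.4])+24*np.array([np.cos(a),np.sin(a)])
for z in(76,60,40,20):
    p=(o+r*((z-o[2])/r[:,2])[:,None])[:,:2]-org
    q=p@np.array([[np.cos(a),-np.sin(a)],[np.sin(a),np.cos(a)]])
    print(z,q.min(0).round(),q.max(0).round(),"rect",rect(q))
E
```

```text
76 [ 23. -28.] [44. 15.] rect (array([32.6, -6.6]), array([42.3, 21. ]), 87.1)
60 [ 28. -25.] [49. 18.] rect (array([37.8, -3.6]), array([42.8, 21.2]), 87.1)
40 [ 34. -21.] [56. 22.] rect (array([44.4,  0.2]), array([43.4, 21.5]), 87.1)
20 [ 41. -18.] [63. 26.] rect (array([51.,  4.]), array([44. , 21.8]), 87.1)
```

The token's sight lines fit y≈0 only at z≈40, with its near edge hidden by the deck opening. So it lies in the box below the deck. The slide is back out, the rest of the bench looks unmoved, and the arm is clear.

```bash
python3 -c "
from bench import arm
print(arm.close_job())"
```

```text
the job is handed in; nothing more can be done
None
```

The job is handed in at about 24 s: the blue token went rack, cork pad, then bay, and the paddle was pushed to its stop and sprang back; the top camera, looking through the hood, puts the token in the meter's box.

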